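# Demagnetise the machined blocks

## Robot

A 6-joint arm with a two-finger parallel gripper is mounted at the origin on the work surface. World frame = base frame: x ahead of the robot, y to its left, z up, the work surface at z = 0. Lengths are in m, angles in rad, forces in N, time in s.
With the tool pointing down it reaches from about 0.35 to 0.775 m from the base axis. Payload 7.3 kg.
Tool frame: the origin (TCP) lies at the very end of the fingers, on their centre line; the grasp point (between the pads) lies 19 mm behind it; z points along the fingers, y is the line along which they close (so a half turn about z gives the same grasp; the last joint's range is limited). The gripper opens to 92 mm and grips with 3 to 60 N. Pads are 19 mm wide; open, the fingers measure 130 mm over their backs; the gripper's body (75 mm by 190 mm) begins 47 mm behind the grasp point.
Start: joints at [1.204, 0.342, 1.524, -0, 1.275, -0.146], TCP at [0.115, 0.512, 0.227] pointing down, gripper open.
Joint ranges: [-2.53, 2.53], [-0.77, 2.02], [0.04, 2.7], [-1, 4.14], [0.28, 2.66], [-3.11, 3.11]. Speed limits (rad/s): [2.57, 2.57, 3.14, 3.14, 3.14, 3.14].

## Interface

Orientations are given as a unit quaternion [x, y, z, w].
In Python, from rig import robot gives the robot as it stands. Calls block until the motion is done:
- robot.move_ptp(position, orientation): joint-space move of the TCP to a pose.
- robot.movel(position, frame=None, rate=0.15, guard=None): straight line of the TCP; frame=None keeps the orientation; rate is the mean speed in m/s. With guard (N) it stops when the force on the tool has changed by that much, and returns True; else False.
- robot.set_joints(angles): joint-space move.
- robot.let_go() and robot.close(): open the fingers fully, or close them until they stop; the grip force is fixed at half the most.
- robot.hold(seconds).
- robot.ik(position, orientation): joint angles nearest the present ones, or None.
- robot.observe(): the state.
- robot.camera(name): name is "scene" or "top" or "wrist"; returns a dict with "pixels" (384x512x3 uint8, blue, green, red), "range_z" (384x512 float32, m along the optical axis (not along the pixel's ray), 0 where there is no reading), "K" (3x3 intrinsics, pixels), "rvec" (rotation vector, rad) and "tvec" (3), from world to camera coordinates, as OpenCV has them. Camera axes: x right, y down, z forward; pixel columns grow to the right and rows downward; lengths in m; the calibration is good to about 2 mm. The wrist camera is an equidistant fisheye: a pixel r from the principal point sees the ray r / f radians off the axis. A picture is of the moment at which its call begins.
A pose or a line that the arm cannot do raises robot.IKError and nothing moves.
- robot.close_job(): hands the job in; it is judged then, once.
The state is a dict: "clock": time; "joints": joint angles; "qd": joint speeds; "effort": joint torques, N m; "position": TCP position; "eef_rot": TCP orientation; "wrist_force": force on the tool from outside, world axes, zero at the start; "torque": the same for the moment, N m; "finger_gap": opening from 0.0 (shut) to 1.0 (fully open); "grasp_force": force on a finger pad.
Only numpy, scipy, OpenCV 4.12 (cv2) and the standard library are available. Lean on these libraries where they do the work, as an engineer would, in place of code of your own. Each camera call takes 0.05 s, during which the arm holds its last target. There are 200 camera calls.

## Task

Demagnetise the steel blocks from the wooden tray: put every block on the demagnetiser's yellow-rimmed plate, then turn the selector from off to the yellow dot, slide the red strength slider up to the red arrow, pause there for a second, and draw it back fully to zero before turning the selector off again, with the blocks lying on the plate throughout. Then put all the blocks in the red tray, leave the machine off with its slider at zero, and do not disturb the hammer, the oil bottle or the brass bell.

Things in the scene. Friction and masses are not known exactly. Their poses are not given: they have to be found in the camera images.
- demag: Bench demagnetiser, a fixed green housing 270 x 280 x 50 mm (x, y, z), origin at the centre of its underside; x points away from the robot, y to its left; it stands at a yaw of up to 0.12 rad. On its flat top (50 mm up): at the back the load plate with a yellow rim, at the front (-x) a black control strip with selector (right, -y) and slider (left, +y).
- plate_centre (a point): Centre of the load plate's upper face, 50 mm above the bench, axes as the demagnetiser's. Inside the rim the bare steel plate measures 168 mm (x) by 252 mm (y); the rim is 6 mm wide and 7 mm high. A block lies on the plate when it rests inside the rim.
- slider (a joint): Strength slider, travel in m along the demagnetiser's +y: 0 = zero strength (right-hand end stop), 0.1 = full (left-hand stop). Starts between 0 and 0.015. Moves with about 1.5 N and stays where it is left.
- slider_top (a point): Middle of the top of the slider's red grip, which is 28 mm (x) by 22 mm (y) by 42 mm tall; the top lies 98.5 mm above the bench and the aluminium track under the grip 56 mm above the bench.
- arrow: Red arrow lying on the control strip, on the robot's side of the slider track, pointing at it; axes as the demagnetiser's. The slider is at the arrow when slider_top and the arrow have the same position along the demagnetiser's y. It differs from run to run (slider 0.05 to 0.09).
- selector (a joint): Selector angle in rad, growing clockwise seen from above, with three settings: 0 = off (at the stop), 0.65 and 1.3 (far stop at 1.4). Starts at 0. Turning takes about 0.05 N m; friction keeps it where it is left.
- selector_grip (a point): Point on the selector's axis, 88 mm above the bench, in its grey grip bar (52 mm long, 15 mm thick, top 98 mm above the bench) over a disc of radius 27 mm, its top 63 mm above the bench. Its x axis runs along the bar towards the white pointer end: yaw pi + 0.65 in the demagnetiser's frame at off, pi (towards the robot) at 0.65, pi - 0.65 at 1.3.
- selector_tip (a point): Point 40 mm from the selector's axis in the direction of its white pointer; over a dot when the selector is set to that dot.
- dot_yellow: Yellow dot, 12 mm across, flat on the control strip 40 mm from the selector's axis, at selector 0.65 or 1.3: it changes places with the blue dot from run to run. (Off is a white dash.)
- dot_blue: Blue dot like the yellow one, at the other setting, not wanted here.
- wood_tray: Fixed wooden tray in which the blocks start, 290 x 190 mm (x, y), floor 6 mm thick, rim 6 mm wide and 8 mm above the floor; origin at the centre of its underside. It stands left or right of the demagnetiser, the red tray on the other side. The blocks lie staggered in a row along its x, about 90 mm apart, their lengths roughly along its y.
- red_tray: Fixed red plastic tray for the finished blocks, same size: 290 x 190 mm (x, y), inside the rim 278 x 178 mm, floor 6 mm thick, rim 8 mm above the floor; origin at the centre of its underside.
- block_plain: Machined steel block, 80 x 36 x 40 mm (x along the length, y across, z the 40 mm height), 0.25 to 0.46 kg, sides flat and parallel; origin at the centre of the 80 x 36 x 40 mm envelope (20 mm above what it stands on). It starts upright in the wooden tray. May be absent. Plain block with three dark bores on top.
- block_step: Machined steel block, 80 x 36 x 40 mm (x along the length, y across, z the 40 mm height), 0.25 to 0.46 kg, sides flat and parallel; origin at the centre of the 80 x 36 x 40 mm envelope (20 mm above what it stands on). It starts upright in the wooden tray. May be absent. Stepped: the top 12 mm are only 46 mm long, centred.
- block_slot: Machined steel block, 80 x 36 x 40 mm (x along the length, y across, z the 40 mm height), 0.25 to 0.46 kg, sides flat and parallel; origin at the centre of the 80 x 36 x 40 mm envelope (20 mm above what it stands on). It starts upright in the wooden tray. May be absent. Slotted: a 32 mm wide slot, 12 mm deep, crosses the middle of the top, so that at its middle it is only 28 mm high.
- hammer: Bystander: hammer, 200 mm long, lying beyond the demagnetiser; leave alone.
- oil: Bystander: yellow oil bottle, 52 mm in diameter, 130 mm tall, beyond the left rear corner of the demagnetiser; leave alone.
- bell: Bystander: brass bell-shaped casting, 68 mm in diameter, 46 mm tall, beyond the demagnetiser's right rear corner; leave alone.
There are look-alikes about, which are no part of the job. What is shaped like the block_step but orange or purple is not meant. What is shaped like the block_plain but turquoise is not meant.

How it is judged:
On the way, in this order (a step that is already met when the one before it is completed fails the run):
1. every block lies on the plate, with the selector still off (x of block_plain in the frame of plate_centre between -0.08 and 0.08 m and y of block_plain in the frame of plate_centre between -0.12 and 0.12 m and z of block_plain in the frame of plate_centre between 0.012 and 0.027 m and x of block_step in the frame of plate_centre between -0.08 and 0.08 m and y of block_step in the frame of plate_centre between -0.12 and 0.12 m and z of block_step in the frame of plate_centre between 0.012 and 0.027 m and x of block_slot in the frame of plate_centre between -0.08 and 0.08 m and y of block_slot in the frame of plate_centre between -0.12 and 0.12 m and z of block_slot in the frame of plate_centre between 0.012 and 0.027 m and value of joint selector below 0.18 rad), for 0.2 s.
2. the selector points to the yellow dot, blocks on the plate (x of block_plain in the frame of plate_centre between -0.08 and 0.08 m and y of block_plain in the frame of plate_centre between -0.12 and 0.12 m and z of block_plain in the frame of plate_centre between 0.012 and 0.027 m and x of block_step in the frame of plate_centre between -0.08 and 0.08 m and y of block_step in the frame of plate_centre between -0.12 and 0.12 m and z of block_step in the frame of plate_centre between 0.012 and 0.027 m and x of block_slot in the frame of plate_centre between -0.08 and 0.08 m and y of block_slot in the frame of plate_centre between -0.12 and 0.12 m and z of block_slot in the frame of plate_centre between 0.012 and 0.027 m and horizontal distance between selector_tip and dot_yellow below 0.008 m), for 0.2 s.
3. the slider stands at the red arrow (within 5 mm), selector on the yellow dot, blocks on the plate (all of step 2 and y of slider_top in the frame of arrow between -0.005 and 0.005 m), for 0.5 s.
4. the slider is back at zero (within 6 mm), selector still on the yellow dot, blocks on the plate (all of step 2 and value of joint slider below 0.006 m), for 0.2 s.
5. the selector is off (within 0.18 rad), slider at zero, blocks still on the plate (all of step 1 and value of joint slider below 0.006 m), for 0.2 s.
At the end, for the whole second after the job is handed in: Every block rests on the floor of the red tray, inside its rim, at rest; the selector is off (within 0.18 rad) and the slider at zero (within 6 mm) (x of block_plain in the frame of red_tray between -0.135 and 0.135 m and y of block_plain in the frame of red_tray between -0.085 and 0.085 m and z of block_plain in the frame of red_tray between 0.018 and 0.033 m and x of block_step in the frame of red_tray between -0.135 and 0.135 m and y of block_step in the frame of red_tray between -0.085 and 0.085 m and z of block_step in the frame of red_tray between 0.018 and 0.033 m and x of block_slot in the frame of red_tray between -0.135 and 0.135 m and y of block_slot in the frame of red_tray between -0.085 and 0.085 m and z of block_slot in the frame of red_tray between 0.018 and 0.033 m and value of joint selector below 0.18 rad and value of joint slider below 0.006 m and linear speed of each of block_plain, block_step, block_slot below 0.02 m/s); the robot touches nothing.
It fails at once if the hammer is moved more than 30 mm (distance of hammer from where it was at the start of the episode above 0.03 m).
It fails at once if the oil is moved more than 30 mm (distance of oil from where it was at the start of the episode above 0.03 m).
It fails at once if the bell is moved more than 30 mm (distance of bell from where it was at the start of the episode above 0.03 m).
Of block_plain, block_step, block_slot only 2 to 3 are there at a start; the rules pass over those that are not, and their reading is None.
At some moment in a run one of block_plain, block_step, block_slot may be knocked a few centimetres aside while the robot is not near it.
Once in a run the grip may slacken for a moment while it holds something.
It also fails if it takes over 210 s, if anything falls off the work surface, if the arm or the gripper's body presses on something with over 40 N, if the wrist force passes 120 N, or if a joint passes its speed limit or range.

## Working session

There is one attempt and no reset: what is moved stays moved. The work goes in short steps, each a Python script; the robot and the scene stay as the last script left them, time stands still between calls to the robot, and variables do not carry over. Pictures are saved under pics/ and viewed, at most 14 in all, crops included, and the job is handed in when it is done.

```bash
mkdir -p pics; ls; cat > h.py <<'E'
import numpy as np, cv2
from rig import robot
from scipy.spatial.transform import Rotation as R
def cloud(c):
    K=c["K"];d=c["range_z"];v,u=np.mgrid[:d.shape[0],:d.shape[1]]
    p=np.stack([(u-K[0,2])/K[0,0]*d,(v-K[1,2])/K[1,1]*d,d],-1)
    M=cv2.Rodrigues(np.array(c["rvec"],float))[0]
    w=(p-np.array(c["tvec"]).ravel())@M
    w[d==0]=np.nan
    return w
E
python3 - <<'E'
from h import *
c=robot.camera("top");np.savez("top.npz",**c)
s=robot.camera("scene");np.savez("scene.npz",**s)
cv2.imwrite("pics/top.png",cv2.resize(c["pixels"],(800,600),interpolation=cv2.INTER_CUBIC))
cv2.imwrite("pics/scene.png",cv2.resize(s["pixels"],(800,600),interpolation=cv2.INTER_CUBIC))
print(robot.observe());w=cloud(c);print(w[::64,::85].round(3).tolist())
E
```

```text
pics
{'clock': 0.1, 'joints': array([ 1.20398701e+00,  3.42657002e-01,  1.52489432e+00, -2.97700319e-06,
        1.27539952e+00, -1.45977019e-01]), 'qd': array([ 0.00041602, -0.00141067, -0.00113669,  0.00175617, -0.00076385,
        0.00017757]), 'effort': array([ 3.17856808e-03, -4.32001197e+01, -2.44694531e+01,  7.21402047e-02,
        5.26507571e-02, -5.20788490e-05]), 'position': array([0.11483722, 0.51192706, 0.22612189]), 'eef_rot': array([ 1.10191469e-01,  9.93910146e-01, -6.57254117e-04, -1.70835962e-04]), 'wrist_force': array([ 0.1158365 , -0.95456912, -0.07672908]), 'torque': array([-0.05459021, -0.05034076,  0.04241747]), 'grasp_force': 0.0, 'finger_gap': 1.0010897405436303}
[[[1.522, 1.087, -0.749], [1.523, 0.676, -0.745], [1.527, 0.266, -0.748], [1.532, -0.147, -0.753], [1.532, -0.563, -0.747], [1.531, -0.977, -0.74], [1.539, -1.403, -0.752]], [[0.931, 0.656, -0.003], [0.931, 0.396, -0.0], [0.934, 0.137, -0.004], [0.935, -0.125, -0.005], [0.935, -0.388, -0.001], [0.936, -0.652, 0.0], [1.216, -1.387, -0.746]], [[0.732, 0.648, -0.001], [0.733, 0.392, -0.0], [0.734, 0.134, -0.002], [0.733, -0.125, 0.002], [0.734, -0.385, 0.0], [0.736, -0.648, -0.003], [0.902, -1.378, -0.75]], [[0.538, 0.644, -0.006], [0.538, 0.387, 0.001], [0.534, 0.123, 0.053], [0.534, -0.123, 0.055], [0.538, -0.382, 0.002], [0.538, -0.643, -0.003], [0.568, -1.161, -0.418]], [[0.347, 0.635, -0.001], [0.346, 0.383, -0.002], [0.346, 0.13, -0.002], [0.346, -0.124, -0.001], [0.345, -0.38, 0.0], [0.346, -0.631, 0.014], [0.315, -1.136, -0.394]], [[0.159, 0.629, -0.002], [0.159, 0.378, 0.002], [0.158, 0.128, 0.0], [0.156, -0.124, -0.002], [0.157, -0.376, 0.004], [0.161, -0.62, 0.027], [-0.01, -1.341, -0.747]]]
```

View pics/top.png

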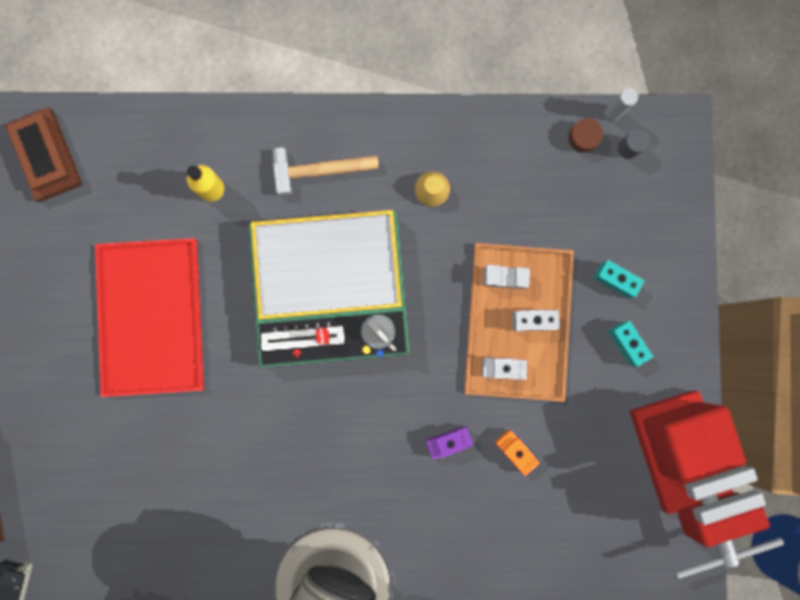

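View pics/scene.png

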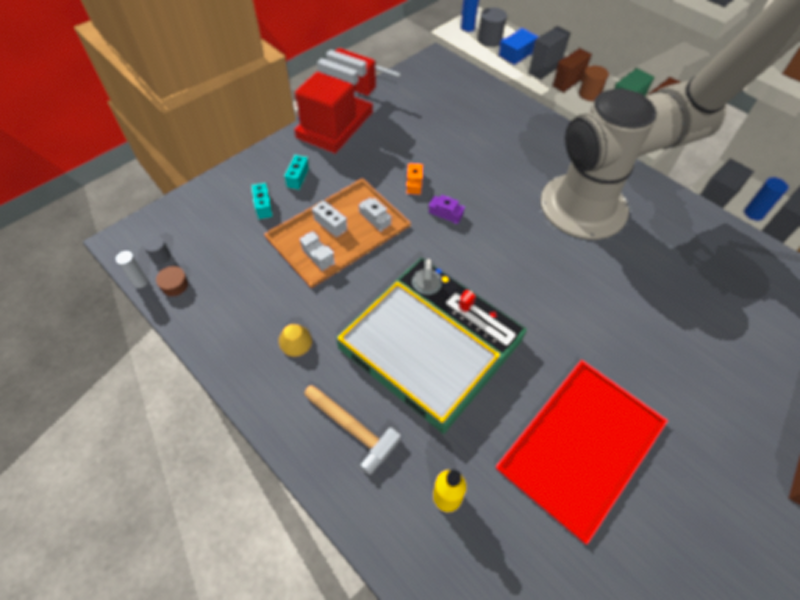

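The top view shows the blocks in the wooden tray on the right: slot (508,276), plain (537,320) and step (505,369). The red tray is on the left at (150,317), and the demagnetiser's plate is at (328,265). The slider is at (322,335), the arrow at (297,352) and the selector at (378,333). The yellow dot (366,350) is left of the blue one, so it is the 1.3 setting.

```bash
cat >> h.py <<'E'
def atz(c,uv,z):
    """world points at height z for pixels (pinhole cameras)"""
    uv=np.asarray(uv,float).reshape(-1,2);K=c["K"]
    M=cv2.Rodrigues(np.array(c["rvec"],float))[0];t=np.array(c["tvec"]).ravel()
    r=np.c_[(uv[:,0]-K[0,2])/K[0,0],(uv[:,1]-K[1,2])/K[1,1],np.ones(len(uv))]@M
    o=-M.T@t
    return o+r*((z-o[2])/r[:,2])[:,None]
def rect(xy):
    (cx,cy),(w,h),a=cv2.minAreaRect(np.asarray(xy,np.float32))
    a=np.radians(a)
    if h>w: w,h,a=h,w,a+np.pi/2
    return np.array([cx,cy]),w,h,(a+np.pi/2)%np.pi-np.pi/2   # centre,long,short,yaw of long axis
def blobs(mask,amin=8):
    n,l,s,ce=cv2.connectedComponentsWithStats(mask.astype(np.uint8))
    return [(l==i) for i in range(1,n) if s[i,4]>=amin]
E
cat > meas.py <<'E'
from h import *
c=dict(np.load("top.npz"));w=cloud(c);hsv=cv2.cvtColor(c["pixels"],cv2.COLOR_BGR2HSV);H,S,V=cv2.split(hsv)
X,Y,Z=w[...,0],w[...,1],w[...,2]
def uv(m): v,u=np.nonzero(m);return np.c_[u,v]
box=lambda x0,x1,y0,y1:(np.mgrid[:384,:512][1]*800/512>x0)&(np.mgrid[:384,:512][1]*800/512<x1)&(np.mgrid[:384,:512][0]*600/384>y0)&(np.mgrid[:384,:512][0]*600/384<y1)
def show(n,m,z): 
    p=atz(c,uv(m),z)[:,:2];print(n,m.sum(),[np.round(q,4) for q in rect(p)],"mean",p.mean(0).round(4))
show("rim",box(240,412,200,325)&(H>20)&(H<32)&(S>130),.057)
show("redtray",box(80,220,220,410)&((H<6)|(H>174))&(S>150)&(V>100),.012)
show("wood",box(450,590,235,410)&((H>5)&(H<20))&(S>90),.012)
for b in blobs(box(470,570,250,395)&(S<60)&(V>100),100):show("block gray",b,.046)
for b in blobs(box(470,570,250,395)&(Z>.026),60):
    show("block dep",b,.046);print(np.round([*rect(np.c_[X[b],Y[b]]),np.nanmedian(Z[b])][0],4),np.round(np.percentile(Z[b],[10,90]),3))
for b in blobs(box(255,410,312,366)&((H<6)|(H>174))&(S>130)&(V>80),3):
    show("red",b,.05);show("  @98",b,.0985);print(np.nanmedian(Z[b]))
for b in blobs(box(350,410,340,366)&(H>20)&(H<32)&(S>130),2):show("yel",b,.05)
for b in blobs(box(350,410,340,366)&(H>100)&(H<130)&(S>130),2):show("blue",b,.05)
m=box(350,410,300,360)&(Z>.085);show("selbar",m,.098)
m=box(350,410,300,360)&(Z>.058)&(S<60);show("seldisc",m,.063)
x,y=[np.s_[190:238],np.s_[155:268]]
a=cv2.resize(c["pixels"][190:238,158:268],None,fx=7,fy=7,interpolation=cv2.INTER_CUBIC)
cv2.imwrite("pics/ctrl.png",a)
E
python3 meas.py
```

```text
rim 553 [array([0.602 , 0.0133]), np.float64(0.265), np.float64(0.1815), np.float64(-1.4819)] mean [0.6088 0.0198]
redtray 6330 [array([0.5061, 0.3524]), np.float64(0.2898), np.float64(0.1933), np.float64(0.0612)] mean [0.5052 0.3525]
wood 5015 [array([ 0.4966, -0.3552]), np.float64(0.291), np.float64(0.1934), np.float64(-0.0777)] mean [ 0.4949 -0.3565]
block gray 370 [array([ 0.5793, -0.3256]), np.float64(0.0834), np.float64(0.0388), np.float64(1.5129)] mean [ 0.5796 -0.3255]
block gray 357 [array([ 0.4983, -0.3789]), np.float64(0.0853), np.float64(0.038), np.float64(-1.5706)] mean [ 0.4981 -0.3784]
block gray 351 [array([ 0.4082, -0.3193]), np.float64(0.0787), np.float64(0.0376), np.float64(1.5579)] mean [ 0.4086 -0.3194]
block dep 354 [array([ 0.5799, -0.3264]), np.float64(0.0826), np.float64(0.0378), np.float64(1.4945)] mean [ 0.5796 -0.3262]
[ 0.5807 -0.3273] [0.031 0.048]
block dep 352 [array([ 0.4968, -0.3804]), np.float64(0.0825), np.float64(0.0351), np.float64(-1.5706)] mean [ 0.4977 -0.3801]
[ 0.4969 -0.3822] [0.041 0.048]
block dep 338 [array([ 0.4077, -0.32  ]), np.float6
[... 638 characters left out ...]
 np.float64(0.0142), np.float64(0.0123), np.float64(-0.7819)] mean [0.4378 0.066 ]
  @98 24 [array([0.4383, 0.0598]), np.float64(0.0137), np.float64(0.0118), np.float64(-0.7819)] mean [0.4381 0.0602]
0.05060560966817602
yel 24 [array([ 0.443 , -0.0622]), np.float64(0.0145), np.float64(0.0116), np.float64(0.0012)] mean [ 0.443  -0.0622]
blue 16 [array([ 0.4373, -0.0882]), np.float64(0.0116), np.float64(0.0087), np.float64(1.5702)] mean [ 0.4376 -0.0875]
selbar 98 [array([ 0.476 , -0.0848]), np.float64(0.0498), np.float64(0.0146), np.float64(0.7271)] mean [ 0.476  -0.0847]
seldisc 270 [array([ 0.4763, -0.0862]), np.float64(0.0552), np.float64(0.0526), np.float64(1.1074)] mean [ 0.4766 -0.0843]
```

View pics/ctrl.png

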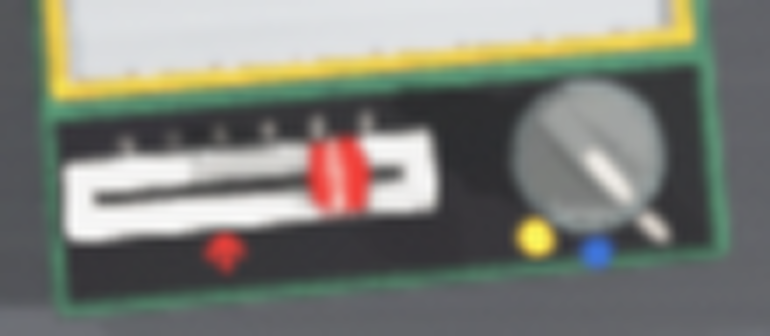

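The measurements agree with each other: yaw 0.089, selector axis about (0.4765,-0.0842), and a slider-to-arrow distance of about 53 mm. I'll pick the step block first.

```bash
cat >> h.py <<'E'
PC=np.array([.602,.0133]);YAW=.0889
WT=(np.array([.4966,-.3552]),-.0777);RT=(np.array([.5061,.3524]),.0612);PL=(PC,YAW)
PARK=[1.204,.342,1.524,0,1.275,-.146]
def tow(f,p): 
    c,s=np.cos(f[1]),np.sin(f[1]);return f[0]+np.array([[c,-s],[s,c]])@np.array(p)
def down(psi): return R.from_matrix(np.c_[[-np.sin(psi),np.cos(psi),0],[np.cos(psi),np.sin(psi),0],[0,0,-1]]).as_quat()
def wrap(a): return (a+np.pi/2)%np.pi-np.pi/2
def park(): robot.set_joints(PARK)
def find(f,hx,hy,zf,c=None):
    """blocks standing on a floor at zf inside frame f: list of (xy, long, short, yaw)"""
    c=c or robot.camera("top");w=cloud(c);s,k=np.sin(f[1]),np.cos(f[1])
    d=w[...,:2]-f[0];lx=d@[k,s];ly=d@[-s,k]
    S=cv2.cvtColor(c["pixels"],cv2.COLOR_BGR2HSV)[...,1]
    m=(abs(lx)<hx)&(abs(ly)<hy)&(w[...,2]>zf+.018)&(w[...,2]<zf+.06)
    out=[]
    for b in blobs(m,60):
        v,u=np.nonzero(b);r=rect(atz(c,np.c_[u,v],zf+.04)[:,:2]);out.append(r)
        d=r[0]-f[0];print("  at",r[0].round(4),"local",np.round([d@[k,s],d@[-s,k]],3),"size",np.round(r[1:3],3),"yaw",round(r[3],3),"n",b.sum())
    return out
def pick(xy,long_yaw,floor):
    q=down(wrap(long_yaw-np.pi/2))
    robot.let_go();robot.move_ptp([*xy,.20],q)
    robot.movel([*xy,floor+.05],rate=.2)
    if robot.movel([*xy,floor+.012],rate=.06,guard=8): print("GUARD in pick",robot.observe()["position"])
    robot.close();robot.movel([*xy,.20],rate=.15);st("picked")
def place(xy,long_yaw,floor):
    q=down(wrap(long_yaw-np.pi/2))
    robot.movel([*xy,.20],q,rate=.2);st("over")
    robot.movel([*xy,floor+.03],rate=.15)
    g=robot.movel([*xy,floor+.010],rate=.03,guard=6);st("down guard=%s"%g)
    robot.let_go();robot.movel([*xy,.20],rate=.2)
def st(n):
    o=robot.observe();print(n,"t",round(o["clock"],1),o["position"].round(4),"gap",round(o["finger_gap"],3),"F",o["wrist_force"].round(1),"g",round(o["grasp_force"],1))
E
python3 - <<'E'
from h import *
pick([.4078,-.3205],1.535,.006)
place(tow(PL,[.04,-.06]),YAW+np.pi/2,.05)
park();st("park");c=robot.camera("top");find(PL,.084,.126,.05,c);find(WT,.135,.085,.006,c)
cv2.imwrite("pics/a.png",cv2.resize(c["pixels"][110:270,140:390],None,fx=3,fy=3))
E
```

```text
picked t 7.3 [ 0.4074 -0.3201  0.1991] gap 0.39 F [-0.4  0.4 -2.1] g 29.9
over t 9.3 [ 0.6468 -0.0436  0.2001] gap 0.388 F [ 1.2 -0.3 -2.9] g 29.9
down guard=True t 10.8 [ 0.6469 -0.0429  0.0619] gap 0.39 F [ 0.2 -0.1  4.6] g 29.9
park t 15.4 [0.1158 0.5124 0.2267] gap 0.999 F [0.7 0.7 0.6] g 0.0
  at [ 0.6451 -0.0469] local [ 0.038 -0.064] size [0.078 0.039] yaw -1.502 n 372
  at [ 0.5795 -0.326 ] local [0.08  0.036] size [0.083 0.038] yaw 1.505 n 360
  at [ 0.4968 -0.3804] local [ 0.002 -0.025] size [0.083 0.035] yaw -1.571 n 357
```

View pics/a.png

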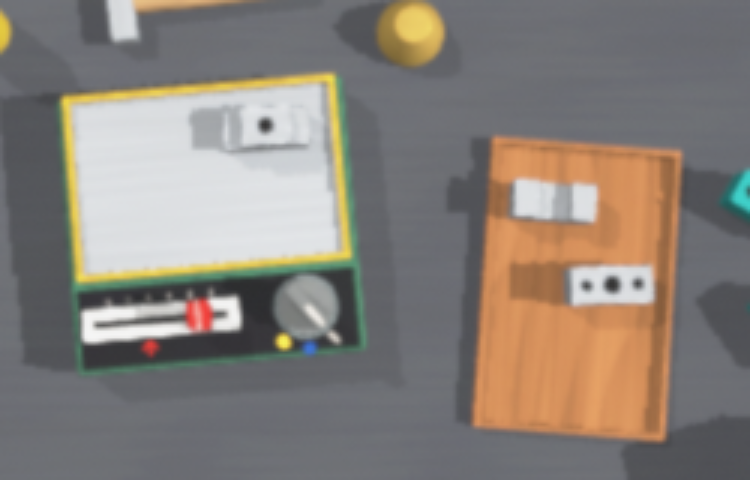

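The step block stands on the plate at (265,127) as planned. The slot block at (553,200) and the plain block at (610,285) haven't moved. Those two come next, with a check between them.

```bash
python3 - <<'E'
from h import *
pick([.4955,-.384],-1.571,.006)
place(tow(PL,[-.04,0]),YAW+np.pi/2,.05)
park();r=find(WT,.135,.085,.006)
if len(r)==1:
    pick(r[0][0],r[0][3],.006)
    place(tow(PL,[.04,.06]),YAW+np.pi/2,.05)
park();st("park");c=robot.camera("top");find(PL,.084,.126,.05,c);find(WT,.135,.085,.006,c)
cv2.imwrite("pics/b.png",cv2.resize(c["pixels"][110:270,140:390],None,fx=3,fy=3))
E
```

```text
picked t 23.0 [ 0.4951 -0.3836  0.1988] gap 0.389 F [-0.3  0.5 -3.9] g 29.9
over t 25.2 [0.5621 0.009  0.2   ] gap 0.389 F [-0.5 -0.4 -3.2] g 29.9
down guard=True t 26.7 [0.562  0.0098 0.0619] gap 0.389 F [-0.7 -0.3  4. ] g 29.9
  at [ 0.5795 -0.3262] local [0.08  0.035] size [0.083 0.038] yaw 1.505 n 361
picked t 38.5 [ 0.579  -0.3258  0.1987] gap 0.384 F [-0.6 -0.  -4.1] g 30.0
over t 40.7 [0.6365 0.0757 0.2   ] gap 0.387 F [ 0.6 -0.2 -3.9] g 30.0
down guard=True t 42.2 [0.6362 0.0766 0.0619] gap 0.389 F [-0.3 -0.8  3.9] g 30.0
park t 46.5 [0.1158 0.5124 0.2267] gap 1.002 F [0.4 0.  0.8] g 0.0
  at [ 0.6452 -0.0471] local [ 0.038 -0.064] size [0.076 0.04 ] yaw -1.567 n 371
  at [0.6342 0.0734] local [0.037 0.057] size [0.081 0.039] yaw -1.481 n 383
  at [0.5604 0.0105] local [-0.042  0.001] size [0.081 0.038] yaw -1.47 n 382
```

View pics/b.png

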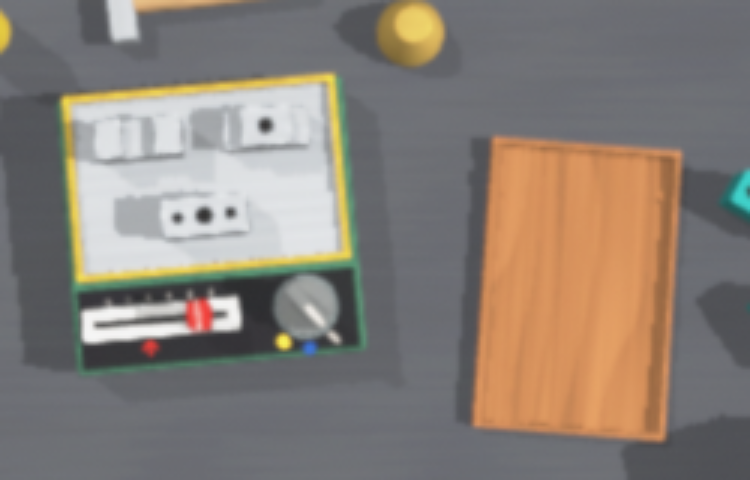

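All three blocks are on the plate: slot (140,138), step (267,125) and plain (204,215). Next I'll grip the selector and turn it 1.3 rad clockwise with the last joint.

```bash
cat >> h.py <<'E'
SEL=np.array([.4765,-.0842])
def turn(a0,a1):
    """grip the selector at angle a0 and turn it to a1"""
    psi=YAW+.65-a0-np.pi/2
    robot.let_go();robot.move_ptp([*SEL,.18],down(psi))
    if robot.movel([*SEL,.070],rate=.08,guard=6): print("GUARD")
    robot.close();st("gripped")
    j=np.array(robot.observe()["joints"])
    for a in np.linspace(0,a1-a0,5)[1:]:
        k=j.copy();k[5]+=a;robot.set_joints(k)
    st("turned");print("torque",robot.observe()["torque"].round(2),"j6",robot.observe()["joints"][5])
    robot.let_go();robot.movel([*SEL,.18],rate=.15)
E
python3 - <<'E'
from h import *
turn(0,1.3)
park();c=robot.camera("top");find(PL,.084,.126,.05,c);st("")
cv2.imwrite("pics/c.png",cv2.resize(c["pixels"][130:238,150:270],None,fx=5,fy=5,interpolation=cv2.INTER_CUBIC))
w=cloud(c);m=(np.hypot(w[...,0]-SEL[0],w[...,1]-SEL[1])<.04)&(w[...,2]>.085);v,u=np.nonzero(m);print(rect(atz(c,np.c_[u,v],.098)[:,:2]))
E
```

```text
gripped t 51.9 [ 0.4773 -0.0851  0.0701] gap 0.159 F [ 3.1 -4.9 -2.5] g 30.0
turned t 53.6 [ 0.4774 -0.0857  0.0701] gap 0.166 F [ 0.4 -5.5 -3.1] g 30.0
torque [-0.88 -0.01 -0.02] j6 1.79426313967059
  at [ 0.645  -0.0469] local [ 0.037 -0.064] size [0.078 0.039] yaw -1.502 n 371
  at [0.6341 0.0732] local [0.037 0.057] size [0.082 0.039] yaw -1.481 n 389
  at [0.5606 0.0106] local [-0.042  0.001] size [0.08  0.037] yaw -1.47 n 381
 t 58.3 [0.1157 0.5122 0.2267] gap 0.999 F [ 0.3  0.2 -0.2] g 0.0
(array([ 0.47654176, -0.08452733]), 0.05115148425102234, 0.01480267383158207, np.float64(-0.5588005720450209))
```

View pics/c.png

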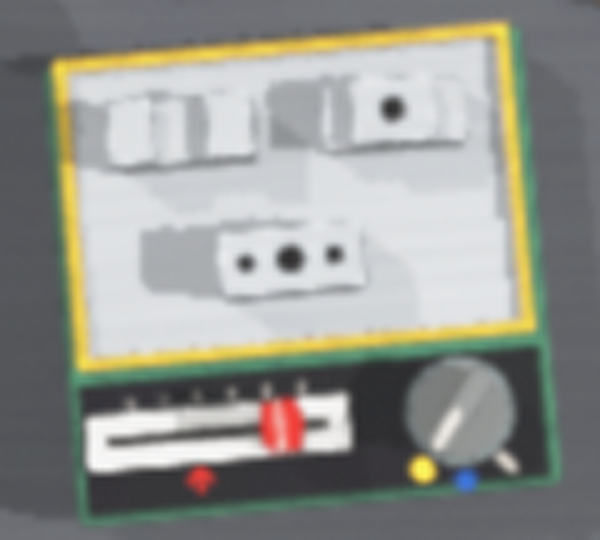

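The pointer now lies on the yellow dot: bar yaw -0.559 means a selector reading of 1.30. Next I'll push the slider with closed fingers and measure where it ends up.

```bash
cat >> h.py <<'E'
W0=(np.zeros(2),YAW);LX=.4682;AR=.0268
def L(ly,z): return [*tow(W0,[LX,ly]),z]
def slider():
    """slider and arrow along demag y, from the top camera"""
    c=robot.camera("top");w=cloud(c);Hh,S,V=cv2.split(cv2.cvtColor(c["pixels"],cv2.COLOR_BGR2HSV))
    k,s=np.cos(YAW),np.sin(YAW);lx=w[...,:2]@[k,s];ly=w[...,:2]@[-s,k]
    red=((Hh<8)|(Hh>172))&(S>110)&(V>70)&(abs(ly)<.14)&(lx>.4)&(lx<.51)
    g=(w[...,2]>.085)&(abs(lx-LX)<.03)&(abs(ly)<.14)&(ly>-.065)
    r=[]
    for m,z in((g,.0985),(red&(w[...,2]<.06)&(lx<.452),.05)):
        v,u=np.nonzero(m);p=atz(c,np.c_[u,v],z)[:,:2]@[-s,k];r.append((p.min()+p.max())/2);print(" n",m.sum(),"ext",p.min().round(4),p.max().round(4))
    print("slider %.4f arrow %.4f diff %.4f"%(*r,r[0]-r[1]));return c
E
python3 - <<'E'
from h import *
slider();robot.close()
robot.move_ptp(L(-.0587,.16),down(YAW));print(robot.movel(L(-.0587,.066),rate=.1,guard=6))
print(robot.movel(L(AR-.0205,.066),rate=.04,guard=12));st("pushed");robot.hold(1.2)
robot.movel(L(AR-.0255,.066),rate=.05);robot.movel(L(AR-.0255,.16),rate=.15)
park();c=slider();st("")
cv2.imwrite("pics/d.png",cv2.resize(c["pixels"][190:238,158:268],None,fx=7,fy=7,interpolation=cv2.INTER_CUBIC))
E
```

```text
n 79 ext -0.0375 -0.0151
 n 25 ext 0.0198 0.0346
slider -0.0263 arrow 0.0272 diff -0.0535
False
False
pushed t 64.9 [0.4656 0.0479 0.0658] gap 0.005 F [-0.1  0.4 -0.4] g 0.0
 n 81 ext 0.0172 0.0398
 n 26 ext 0.0198 0.0346
slider 0.0285 arrow 0.0272 diff 0.0013
 t 69.3 [0.1159 0.5122 0.2266] gap 0.002 F [ 0.5  0.4 -0.5] g 0.0
```

View pics/d.png

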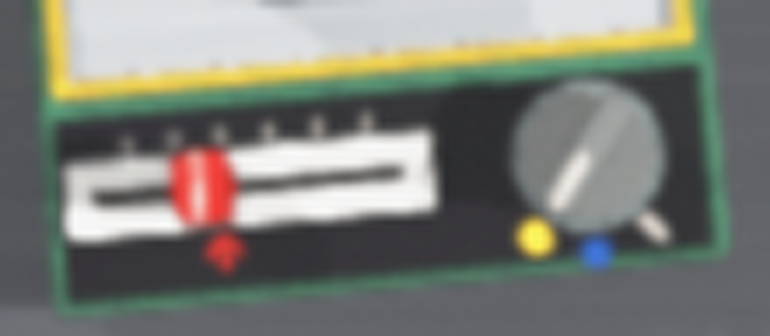

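The slider stands within about 1 mm of the arrow, and the selector is still on yellow. I'll draw the slider back against its stop, pausing briefly on the near side of the arrow as a hedge.

```bash
python3 - <<'E'
from h import *
robot.move_ptp(L(.0620,.16),down(YAW));print(robot.movel(L(.0620,.066),rate=.1,guard=6))
print(robot.movel(L(.0255+.0205,.066),rate=.04,guard=12));robot.hold(.8)
print("stop",robot.movel(L(-.032,.066),rate=.04,guard=6));st("");robot.hold(.4);st("")
p=robot.observe()["position"][:2];ly=p@[-np.sin(YAW),np.cos(YAW)];print("slider by tcp",ly-.0205)
robot.movel(L(ly+.006,.066),rate=.05);robot.movel(L(ly+.006,.16),rate=.15)
park();c=slider();find(PL,.084,.126,.05,c);st("")
cv2.imwrite("pics/e.png",cv2.resize(c["pixels"][130:238,150:270],None,fx=5,fy=5,interpolation=cv2.INTER_CUBIC))
E
```

```text
False
False
stop True
 t 75.1 [0.4677 0.026  0.066 ] gap 0.005 F [-0.3  3.8  3.1] g 2.2
 t 75.5 [0.4674 0.026  0.0656] gap 0.005 F [0.6 0.8 0.1] g 0.9
slider by tcp -0.03609082699465581
 n 79 ext -0.0472 -0.0259
 n 26 ext 0.0198 0.0346
slider -0.0366 arrow 0.0272 diff -0.0637
  at [0.6342 0.0732] local [0.037 0.057] size [0.082 0.039] yaw -1.481 n 389
  at [ 0.6098 -0.0197] local [ 0.005 -0.034] size [0.079 0.039] yaw -1.498 n 370
  at [0.5604 0.0106] local [-0.042  0.001] size [0.08  0.038] yaw -1.47 n 376
 t 78.8 [0.1159 0.5122 0.2266] gap 0.005 F [ 0.   0.1 -0.1] g 0.0
```

View pics/e.png

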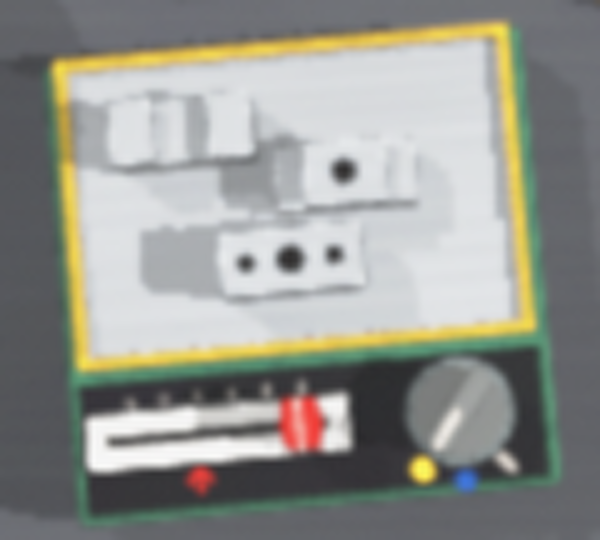

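The step block was nudged to (345,172), which is the announced disturbance, and it still lies on the plate. The slider sits under the zero tick. I'll press it once more against the stop to be sure, then turn the selector off.

```bash
python3 - <<'E'
from h import *
robot.move_ptp(L(-.005,.16),down(YAW));robot.movel(L(-.005,.066),rate=.1,guard=6)
print("stop",robot.movel(L(-.026,.066),rate=.03,guard=10));st("");robot.hold(.3)
p=robot.observe()["position"][:2];ly=p@[-np.sin(YAW),np.cos(YAW)];print("slider by tcp",ly-.0205)
robot.movel(L(ly+.006,.066),rate=.05);robot.movel(L(ly+.006,.16),rate=.15)
turn(1.3,0)
park();c=slider();find(PL,.084,.126,.05,c);st("")
w=cloud(c);m=(np.hypot(w[...,0]-SEL[0],w[...,1]-SEL[1])<.04)&(w[...,2]>.085);v,u=np.nonzero(m);print("sel",YAW+.65-rect(atz(c,np.c_[u,v],.098)[:,:2])[3])
cv2.imwrite("pics/f.png",cv2.resize(c["pixels"][130:238,150:270],None,fx=5,fy=5,interpolation=cv2.INTER_CUBIC))
E
```

```text
stop True
 t 82.4 [0.4679 0.026  0.0662] gap 0.003 F [-0.   5.3  4.6] g 2.6
slider by tcp -0.03611388348901691
gripped t 89.7 [ 0.4761 -0.0848  0.0701] gap 0.162 F [-2.9 -4.3  0.8] g 30.0
turned t 91.3 [ 0.4762 -0.0861  0.0701] gap 0.164 F [-1.3 -8.7 -1.5] g 30.0
torque [-1.51  0.42  0.02] j6 0.5014314325361566
 n 79 ext -0.0472 -0.0259
 n 26 ext 0.0198 0.0346
slider -0.0366 arrow 0.0272 diff -0.0637
  at [0.6343 0.0732] local [0.037 0.057] size [0.082 0.039] yaw -1.481 n 387
  at [ 0.61   -0.0197] local [ 0.005 -0.034] size [0.079 0.038] yaw -1.495 n 368
  at [0.5604 0.0105] local [-0.042  0.001] size [0.08  0.038] yaw -1.47 n 380
 t 96.0 [0.1158 0.5122 0.2267] gap 1.0 F [ 0.4 -0.1 -0.1] g 0.0
sel 0.011842108706263565
```

View pics/f.png

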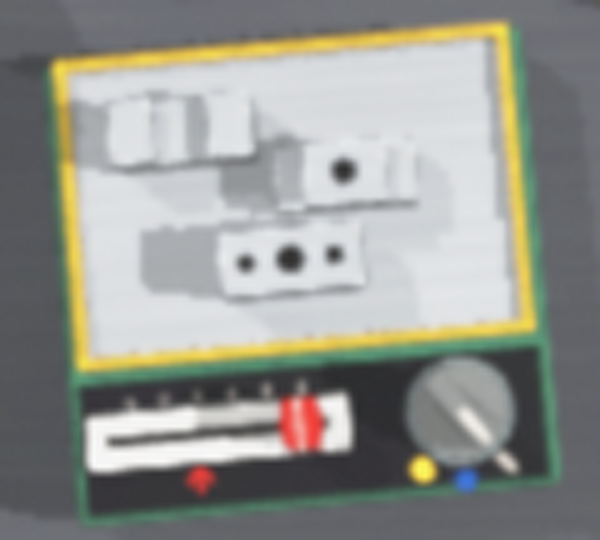

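The selector is off (0.01) and the slider is at zero. The slot block can go to the red tray straight away. The step block is too close to the plain one, so I'll hold it at its free end and slide it clear.

```bash
python3 - <<'E'
from h import *
Y=YAW+np.pi/2;YR=RT[1]+np.pi/2
pick(tow(PL,[.037,.058]),Y,.05)
place(tow(RT,[.09,0]),YR,.006)
q=down(YAW);a=tow(PL,[.005,-.055]);b=tow(PL,[.045,-.075])
robot.move_ptp([*a,.2],q);robot.movel([*a,.10],rate=.2);print(robot.movel([*a,.063],rate=.06,guard=8))
robot.close();st("grip");robot.movel([*b,.063],rate=.05);st("dragged");robot.let_go();robot.movel([*b,.2],rate=.2)
park();st("");c=robot.camera("top");find(PL,.084,.126,.05,c);find(RT,.135,.085,.006,c)
cv2.imwrite("pics/g.png",cv2.resize(c["pixels"][130:270,50:275],None,fx=3.5,fy=3.5))
E
```

```text
picked t 102.0 [0.633  0.0744 0.1986] gap 0.387 F [-0.8  0.8 -3.7] g 30.0
over t 103.6 [0.5963 0.3568 0.2001] gap 0.39 F [-0.5 -0.2 -4.3] g 30.0
down guard=True t 105.5 [0.5956 0.3578 0.018 ] gap 0.387 F [ 0.2 -0.5  4.1] g 30.0
False
grip t 111.3 [ 0.6121 -0.0411  0.0631] gap 0.389 F [ 1.6 -0.7 -0.1] g 29.8
dragged t 112.4 [ 0.6539 -0.0577  0.063 ] gap 0.395 F [-0.2  0.3  1.2] g 29.8
 t 117.0 [0.1157 0.5124 0.2267] gap 1.002 F [ 0.2 -0.2  0.8] g 0.0
  at [ 0.65   -0.0359] local [ 0.043 -0.053] size [0.079 0.039] yaw -1.502 n 374
  at [0.5604 0.0106] local [-0.042  0.001] size [0.08  0.038] yaw -1.47 n 381
  at [0.5935 0.353 ] local [ 0.087 -0.005] size [0.085 0.038] yaw -1.519 n 376
```

View pics/g.png

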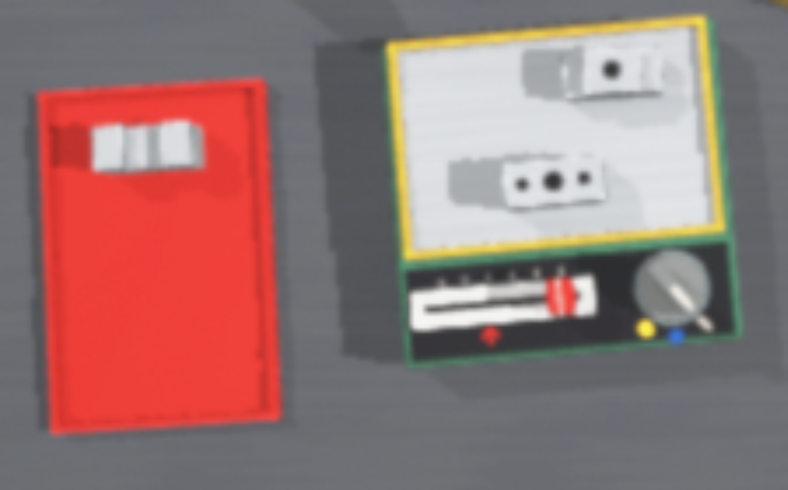

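The slot block is in the red tray at (147,147). The step block, at (612,70), is now clear of the plain block at (553,180). I'll move those two across.

```bash
python3 - <<'E'
from h import *
Y=YAW+np.pi/2;YR=RT[1]+np.pi/2
pick(tow(PL,[.044,-.053]),Y,.05)
place(tow(RT,[0,0]),YR,.006)
pick(tow(PL,[-.041,.001]),Y,.05)
place(tow(RT,[-.09,0]),YR,.006)
park();robot.hold(.5);st("");c=slider();find(PL,.084,.126,.05,c);print("red");find(RT,.135,.085,.006,c)
cv2.imwrite("pics/i.png",cv2.resize(c["pixels"][90:270,50:290],None,fx=3.2,fy=3.2))
E
```

```text
picked t 123.4 [ 0.6499 -0.0355  0.1987] gap 0.39 F [-0.2 -0.2 -1.8] g 29.9
over t 125.6 [0.5065 0.3517 0.2   ] gap 0.391 F [ 0.2 -0.  -2.4] g 29.9
down guard=True t 127.4 [0.5059 0.3523 0.0179] gap 0.389 F [-0.3  0.6  4.4] g 30.0
picked t 134.4 [0.5604 0.0107 0.1989] gap 0.392 F [-0.5 -0.  -3.3] g 30.0
over t 136.4 [0.4166 0.3462 0.2   ] gap 0.392 F [ 0.3  0.8 -2.5] g 30.0
down guard=True t 138.2 [0.4161 0.3468 0.0179] gap 0.388 F [ 0.5 -0.   3.4] g 30.0
 t 142.1 [0.1152 0.5124 0.2268] gap 1.001 F [ 0.6  0.2 -0.3] g 0.0
 n 78 ext -0.0472 -0.0259
 n 26 ext 0.0198 0.0346
slider -0.0366 arrow 0.0272 diff -0.0637
red
  at [0.5942 0.353 ] local [ 0.088 -0.005] size [0.084 0.038] yaw -1.547 n 377
  at [0.5049 0.3464] local [-0.002 -0.006] size [0.081 0.037] yaw -1.515 n 360
  at [0.4157 0.3434] local [-0.091 -0.003] size [0.085 0.036] yaw -1.505 n 373
```

View pics/i.png

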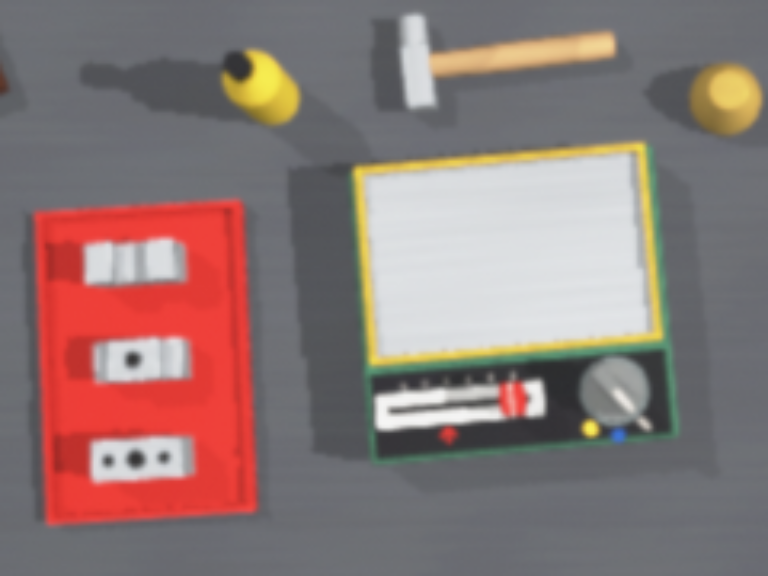

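All three blocks are in the red tray, at (135,262), (142,359) and (142,459). The selector is off, the slider is at zero, and the hammer, bottle and bell are where they were.

```bash
python3 -c "
from rig import robot
print(robot.close_job())"
```

```text
the job is handed in; nothing more can be done
None
```

I handed the job in at about 142 s: all three blocks went through the full demagnetising cycle and now lie in the red tray, the machine is off with its slider at zero, and the hammer, oil bottle and bell look undisturbed; the hand-in returned no verdict.

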